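# Shift the threading lathe into third and start it

## Robot

A 7-joint arm with a two-finger parallel gripper is mounted at the origin on the work surface. World frame = base frame: x ahead of the robot, y to its left, z up, the work surface at z = 0. Lengths are in m, angles in rad, forces in N, time in s.
With the tool pointing down it reaches from about 0.4 to 0.875 m from the base axis. Payload 19.3 kg.
Tool frame: the origin (TCP) lies at the very end of the fingers, on their centre line; the grasp point (between the pads) lies 19 mm behind it (bot.pinch_z is the distance from the TCP to the grasp point, in m); y points along the fingers, x is the direction in which the jaws open and shut, and the axes are right-handed (so a half turn about y gives the same grasp; the last joint's range is limited). The gripper opens to 85 mm and grips with 20 to 120 N. Pads are 22 mm wide; open, the fingers measure 114 mm over their backs; the gripper's body (76 mm by 85 mm) begins 54 mm behind the grasp point. The pads swing forward as they close: fully open they stand 13 mm farther back than shut.
Start: joints at [1.192, 0.521, -0.036, 1.599, 0.021, 1.021, -0.113], TCP at [0.19, -0.595, 0.231] pointing down, gripper open.
Joint ranges: [-2.91, 2.91], [-0.3, 2.13], [-1.5, 1.42], [0.17, 2.43], [-1.26, 4.41], [0.16, 1.93], [-2.52, 2.52]. Speed limits (rad/s): [1.89, 1.89, 2.39, 2.39, 3.01, 3.01, 3.01].

## Interface

Orientations are given as [roll, pitch, yaw] about the fixed x, y, z axes, in that order (R = Rz(yaw) Ry(pitch) Rx(roll)).
In Python, from workcell import bot gives the robot as it stands. The module is installed in compiled form; this text tells all that it offers.
- The arm moves only by the tool arm_command, never from a script. Its argument "moves" is a list of rows, each an object of numbers: "rx", "ry", "rz": the turn, a rotation vector about the tool's x, y, z in rad; "x", "y", "z": the shift along the tool's x, y, z in cm; "gripper": the opening, from -1 (shut) to 1 (fully open). In form: [{"rx": .., "ry": .., "rz": .., "x": .., "y": .., "z": .., "gripper": ..}, ...]. A call has 1 to 5 rows; each row is the pose to reach, as a shift and turn from the pose commanded when the call began, along the tool's axes at that moment; what a row does not reach only later rows make up. A row lasts 1/12 s, in which the tool goes at most 41.7 mm and 7.16 degrees, less where a joint would pass 70% of its speed; a pose out of reach is approached as far as the arm can. A call with a gripper value outside its range is refused whole. The fingers move at their own pace and stop on an object; "squeeze" is the grip in N (left out, the last holds). Time passes only in rows, so rows that repeat a pose let the fingers close. It gives the time, the measured TCP pose, the force and the opening at its end, in the units of the state.
- bot.observe(): the state, without advancing time (a new reading comes with each control period).
- bot.grab_frame(name): name is "scene" or "side" or "wrist"; returns (picture, depth): 480x640x3 uint8, red, green, blue; 480x640 float32, m along the optical axis (not along the pixel's ray), 0 where there is no reading.
- bot.camera_model(name): a dict with "vfov" (degrees; the focal length in pixels is half the picture's height over the tangent of half this angle, whatever the lens; pixels are square), "cx", "cy" (the principal point, pixels), "dist_coeffs" ([k1, k2, p1, p2, k3] as OpenCV has them; the pictures are not rectified), "extrinsics" (4x4, takes a point from camera to world coordinates); the wrist camera has in their place "mount" (4x4, takes a point from camera to tool coordinates, whose origin is the TCP and whose axes are the tool frame's). Camera axes: x right, y down, z forward; pixel columns grow to the right and rows downward; lengths in m; the calibration is good to about 2 mm. A picture is of the moment at which its call begins: read the wrist's pose just before it. camera_model takes no time and is no camera call.
- bot.job_done(): hands the job in, once; it reports no verdict.
Trained networks look in the newest picture that a camera, given by its name, has taken for a name from the list of things; names that differ only in an ending like _2 or _b are one class to them, and where a whole thing is asked for, a point or a joint stands for the part that bears it (a point fixed in the world has none). Each returns a list of dicts, best first, with "p" (0 to 1); they miss things now and then, are a little off and sometimes report something else, mostly with a low value. They report only what shows in the picture. A call takes as long as a camera call.
- bot.spot_in(name, camera): "box" ([left, top, right, bottom] in pixels, round what is visible of it).
- bot.masks_of(name, camera): "mask" (480x640 bool, what is visible of it) and "box" ([left, top, right, bottom] in pixels, round what is visible of it).
The state is a dict: "clock": time; "qpos": joint angles; "qd": joint speeds; "joint_efforts": joint torques, N m; "position": TCP position; "tool_rot": TCP orientation; "force": force on the tool from outside, world axes, zero at the start; "moment": the same for the moment, N m; "grip_width": finger opening in m.
Only numpy, scipy, OpenCV 4.12 (cv2) and the standard library are available. Lean on these libraries where they do the work, as an engineer would, in place of code of your own. Each camera call takes 0.05 s, during which the arm holds its last target.

## Task

The bench lathe is to thread the next nozzle in third gear: with the fingertips, push its gear lever out of where it was left to neutral, across to the right-hand side of the gate and then forward, away from you, until it is fully home in the third slot, without forcing it. Only then press the flat start button all the way down and let it come back up; leave the mushroom stop button and everything standing or lying about the lathe alone.

Things in the scene. Friction and masses are not known exactly. Their poses are not given: they have to be found in the camera images.
- lathe: grey cast bench threading lathe, fixed. Origin on the bench top below the gear gate's centre; +x = forward (away from the operator), +y = operator's left, z up; turned by up to 20 degrees. Headstock 240 (x) by 260 mm (y) about the origin, flat top at 140 mm. Switch box on the right: x -110 to 20, y -235 to -130, top at 105 mm. Motor behind, to x = 225 mm. Only turret, lever and loose things stand above 140 mm
- gate_centre (a point): centre of the top of the steel gate plate on the turret (125 by 110 mm), 160 mm above the bench; axes as the lathe's. An H: two fore-and-aft slots 35 mm apart, 17 mm wide, joined half-way by a 17 mm neutral passage across, corners rounded. As in a car: first = left forward, second = left back, third = right forward, fourth = right back; no marks
- gear_knob (a point): centre of the black ball knob, 40 mm in diameter, on the gear lever's 12 mm stem. The stem pivots 80 mm above the bench under the gate centre; pivot to knob 185 mm: in the lathe's frame the knob is at x = 185 sin(f), y = -185 cos(f) sin(c), z = 80 + 185 cos(f) cos(c) mm, with f = gear_lever, c = gear_side
- gear_lever (a joint): fore-and-aft angle of the lever, rad: 0 = neutral, positive = forward (+x of the lathe); slots end at +0.30 and -0.30 (knob 55 mm from neutral). It stays where it is left and takes about 3 N at the knob to move. Starts anywhere along the left-hand track: in first, in second or between
- gear_side (a joint): sideways angle of the lever, rad: positive = to the operator's right (-y of the lathe). About -0.22 in the left slots, +0.22 in the right ones, stops at -0.25 and +0.25 (knob 46 mm aside). Changes side only with gear_lever within about 0.03 rad of neutral (the rounded corners guide it in from a little farther off). About 3 N at the knob; stays where it is left
- start_button_top (a point): centre of the top of the start button: flat black push button 26 mm in diameter in a flat metal bezel of 42 mm, on the switch box, nearer the headstock; 127 mm above the bench when up; presses straight down
- start_button (a joint): travel of the start button, m: 0 = up, 0.006 = fully down; springs back; 5 N at the bottom
- stop_top (a point): centre of the top of the black mushroom stop button, 38 mm in diameter, 60 mm to the right of the start button, its top 138 mm above the bench
- stop_button (a joint): travel of the stop button, m: 0 = up, 0.005 = down; not to be pressed
- nozzle_a_mid (a point): loose steel spiral spray nozzle, 75 mm tall, 34 mm across its hexagon, standing upright; this point is half-way up. On the headstock, near its front left corner
- nozzle_b_mid (a point): loose steel spiral spray nozzle, 75 mm tall, 34 mm across its hexagon, standing upright; this point is half-way up. On the headstock, near its back left corner
- nozzle_c_mid (a point): loose steel spiral spray nozzle, 75 mm tall, 34 mm across its hexagon, standing upright; this point is half-way up. On the bench just right of the lathe's switch box
- ring_gauge_mid (a point): loose steel ring gauge, 52 mm across, 14 mm high, lying flat on the headstock near its back right corner; this point is its centre
- oil_bottle_mid (a point): loose grey plastic bottle, 60 mm in diameter, 170 mm tall, standing on the bench right of the lathe; this point is 80 mm above its foot
- wrench_grip (a point): loose wrench, 170 mm long, lying in the lathe's chip tray behind the bed; this point is on its handle
- brush_grip (a point): loose brush, 200 mm long, lying on the bench to the right; this point is on its handle

How it is judged:
On the way, in this order (a step that is already met when the one before it is completed fails the run):
1. the lever has been brought across the neutral passage to the right-hand side (value of joint gear_side above 0.15 rad and value of joint gear_lever below 0.2 rad), for 0.05 s.
2. the lever is home in the third slot (value of joint gear_lever above 0.25 rad and value of joint gear_side above 0.15 rad), for 0.2 s.
3. the start button is pressed all the way down (all of step 2 and value of joint start_button above 0.0045 m), for 0.05 s.
At the end, for the whole second after the job is handed in: Lever at rest in the third slot (gear_lever over 0.25, gear_side over 0.15 rad); then the start button was pressed at least 4.5 of its 6 mm and is up again (within 1.5 mm), the stop button up; every loose thing within 30 mm of where it was, standing ones upright; lever never pushed with over 60 N (all of step 2 and value of joint each of start_button, stop_button below 0.0015 m and velocity of joint gear_lever between -0.05 and 0.05 rad/s and velocity of joint gear_side between -0.05 and 0.05 rad/s and distance of each of nozzle_a_mid, nozzle_b_mid, nozzle_c_mid, ring_gauge_mid, oil_bottle_mid, wrench_grip, brush_grip from where it was at the start of the episode below 0.03 m and angle between each of nozzle_a_mid, nozzle_b_mid, nozzle_c_mid, ring_gauge_mid, oil_bottle_mid's own z axis and vertical below 0.5 rad); the robot touches nothing.
It fails at once if the start button is pressed while the lever is not home in third (value of joint start_button above 0.003 m and not (value of joint gear_lever above 0.25 rad and value of joint gear_side above 0.15 rad)).
It fails at once if the stop button is pressed (value of joint stop_button above 0.003 m).
It fails at once if the lever is forced (over 60 N) (contact force between the fingers and gear_lever above 60 N).
It fails at once if a nozzle, the ring gauge, the bottle, the wrench or the brush is pushed about, lifted or knocked over (distance of any of nozzle_a_mid, nozzle_b_mid, nozzle_c_mid, ring_gauge_mid, oil_bottle_mid, wrench_grip, brush_grip from where it was at the start of the episode above 0.03 m or angle between any of nozzle_a_mid, nozzle_b_mid, nozzle_c_mid, ring_gauge_mid, oil_bottle_mid's own z axis and vertical above 0.5 rad).
It also fails if it takes over 72 s, if anything falls off the work surface, if the arm or the gripper's body presses on something with over 40 N, if the wrist force passes 120 N, or if a joint passes its speed limit or range.

## Working session

There is one attempt and no reset: what is moved stays moved. The work goes in short steps, Python scripts to look and compute and a tool call to move; the robot and the scene stay as the last step left them, time stands still between calls to the robot, and variables do not carry over. Pictures are saved under pics/ and viewed, and the job is handed in when it is done.

Besides the shell and the picture viewer there is one more tool, called after ">>>" as a command line: name --argument value ..., lists and objects as JSON in quotes. arm_command: Moves the arm, as the interface text tells. Its arguments: {"type":"object","properties":{"moves":{"type":"array"},"squeeze":{"type":"number"}},"required":["moves"]}

```bash
mkdir -p pics; cat > h.py <<'E'
import numpy as np, cv2
from workcell import bot
from scipy.spatial.transform import Rotation as R
def K(m):
    f=240/np.tan(np.radians(m['vfov'])/2)
    return np.array([[f,0,m['cx']],[0,f,m['cy']],[0,0,1.]])
def T_of(name,st=None):
    m=bot.camera_model(name)
    if 'extrinsics' in m: return np.array(m['extrinsics'])
    st=st or bot.observe()
    T=np.eye(4);T[:3,:3]=R.from_euler('xyz',st['tool_rot']).as_matrix();T[:3,3]=st['position']
    return T@np.array(m['mount'])
def pts(name,uv,d,T):
    m=bot.camera_model(name)
    u=cv2.undistortPoints(np.array(uv,float).reshape(-1,1,2),K(m),np.array(m['dist_coeffs'])).reshape(-1,2)
    P=np.c_[u*np.asarray(d)[:,None],d]
    return P@T[:3,:3].T+T[:3,3]
def ray(name,uv,T,z):
    p=pts(name,[uv],[1.0],T)[0];o=T[:3,3];v=p-o
    return o+v*(z-o[2])/v[2]
def cloud(name,d,T,mask=None):
    ok=d>0
    if mask is not None: ok&=mask
    v,u=np.nonzero(ok)
    return pts(name,np.c_[u,v],d[v,u],T),np.c_[u,v]
def proj(name,P,T):
    m=bot.camera_model(name);Ti=np.linalg.inv(T)
    return cv2.projectPoints(np.atleast_2d(np.array(P,float)),cv2.Rodrigues(Ti[:3,:3])[0],Ti[:3,3],K(m),np.array(m['dist_coeffs']))[0].reshape(-1,2)
E
python3 - <<'E'
from h import *
st=bot.observe();print(st)
for n in ['scene','side','wrist']:
    T=T_of(n);im,d=bot.grab_frame(n)
    np.savez(f'f_{n}.npz',im=im,d=d,T=T)
    cv2.imwrite(f'pics/{n}0.png',im[:,:,::-1]);print(n,T.round(3).tolist())
    for t in ['gear_knob','start_button_top','stop_top'] if n!='wrist' else []:
        for r in bot.masks_of(t,n)[:2]:
            P,_=cloud(n,d,T,r['mask']); print(t,round(r['p'],2),np.round(r['box']),len(P),np.median(P,0).round(4) if len(P) else '')
print(bot.observe()['clock'])
E
```

```text
{'clock': 0.0, 'qpos': array([ 1.19177665,  0.52202454, -0.03632396,  1.59997031,  0.02118548,
        1.02108476, -0.11279941]), 'qd': array([-0.00051375, -0.0002431 ,  0.00026384,  0.0018296 , -0.00093389,
       -0.00155157, -0.00057023]), 'joint_efforts': array([-7.10278437e-04, -9.27102900e+01,  1.97971545e+00, -3.69932842e+01,
        1.78201793e-02,  8.23738519e-03, -2.33488117e-05]), 'position': array([ 0.18983133, -0.59514155,  0.2307327 ]), 'tool_rot': array([-1.57086295e+00,  1.10056595e-03, -1.26199733e+00]), 'force': array([ 0.38919155, -0.17141923, -0.8393051 ]), 'moment': array([-0.00460627, -0.04929561, -0.01769178]), 'grip_width': 0.08511718063693174}
scene [[0.185, 0.665, -0.723, 1.33], [0.982, -0.109, 0.151, -0.217], [0.022, -0.738, -0.674, 0.886], [0.0, 0.0, 0.0, 1.0]]
gear_knob 0.76 [331. 192. 351. 247.] 505 [ 0.5489 -0.0199  0.2529]
start_button_top 0.65 [252. 262. 258. 273.] 79 [ 0.5706 -0.203   0.1258]
stop_top 0.5 [218. 266. 241. 279.] 219 [ 0.5846 -0.2624  0.1334]
side [[-0.832, -0.427, 0.355, 0.074], [-0.555, 0.622, -0.552, 0.728], [0.014, -0.656, -0.754, 1.186], [0.0, 0.0, 0.0, 1.0]]
gear_knob 0.74 [206. 319. 236. 385.] 604 [0.6134 0.2818 0.0295]
gear_knob 0.65 [318. 211. 334. 240.] 343 [ 0.5375 -0.0076  0.2634]
start_button_top 0.59 [352. 200. 364. 208.] 68 [ 0.5659 -0.1995  0.1265]
stop_top 0.6 [330. 251. 349. 276.] 283 [0.4731 0.0241 0.1732]
stop_top 0.51 [359. 184. 374. 191.] 93 [ 0.5766 -0.2545  0.1343]
wrist [[0.302, -0.904, -0.302, 0.267], [-0.953, -0.286, -0.096, -0.57], [0.0, 0.317, -0.949, 0.374], [0.0, 0.0, 0.0, 1.0]]
0.45
```

View pics/scene0.png

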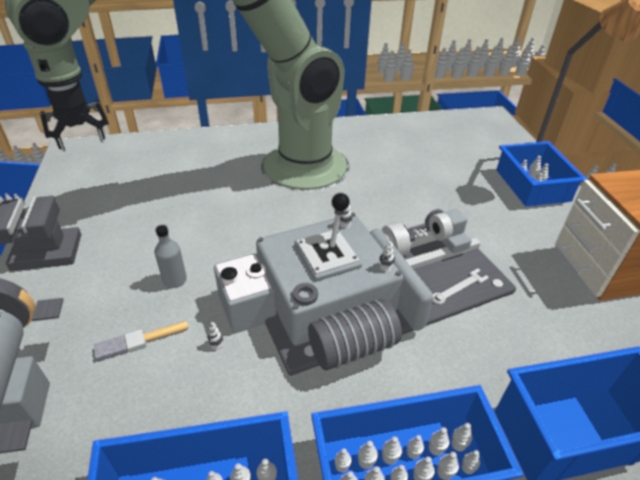

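View pics/side0.png

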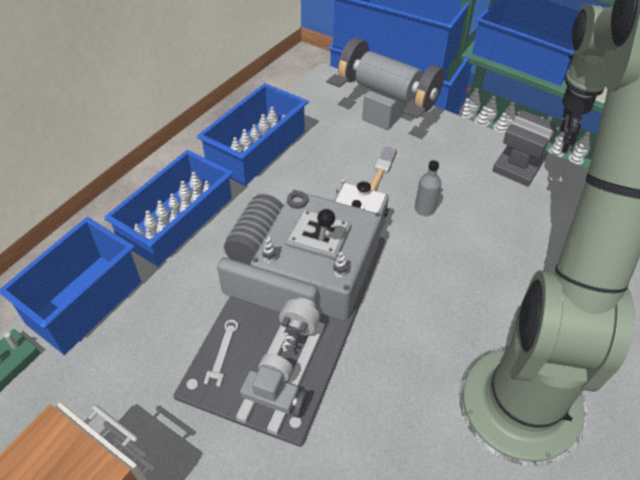

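```bash
python3 - <<'E'
from h import *
A=[]
for n in ['scene','side']:
    f=np.load(f'f_{n}.npz');P,uv=cloud(n,f['d'],f['T']);col=f['im'][uv[:,1],uv[:,0]].astype(int)
    s=(abs(P[:,0]-.57)<.25)&(abs(P[:,1]+.06)<.25)
    P=P[s];col=col[s]
    for lab,lo,hi in [('head',.134,.146),('plate',.155,.166),('swbox',.1,.11)]:
        q=P[(P[:,2]>lo)&(P[:,2]<hi)]
        if lab=='swbox': q=q[q[:,1]<-.1]
        if lab=='plate': q=q[np.linalg.norm(q[:,:2]-[.57,-.03],axis=1)<.11]
        (c,wh,a)=cv2.minAreaRect(q[:,:2].astype(np.float32)*1000); print(n,lab,len(q),np.round(c,1),np.round(wh,1),round(a,2),np.median(q[:,2]).round(4))
    q=P[(P[:,2]>.225)&(P[:,2]<.3)&(np.linalg.norm(P[:,:2]-[.54,-.01],axis=1)<.05)]
    from scipy.optimize import least_squares
    r=least_squares(lambda c:np.linalg.norm(q-c,axis=1)-.02,q.mean(0)-[0,0,.01],loss='soft_l1',f_scale=.002)
    print('knob',len(q),r.x.round(4),q.max(0).round(3),np.abs(r.fun).mean())
    for lab,c,z in [('start',[.57,-.2],.127),('stop',[.58,-.26],.138)]:
        q=P[(np.linalg.norm(P[:,:2]-c,axis=1)<.035)&(abs(P[:,2]-z)<.0035)];print(lab,len(q),q.mean(0).round(4))
E
python3 - <<'E'
import cv2
for n,(x0,y0,x1,y1) in {'scene':(200,180,420,345),'side':(210,170,400,320)}.items():
    im=cv2.imread(f'pics/{n}0.png')[y0:y1,x0:x1];cv2.imwrite(f'pics/{n}0c.png',cv2.resize(im,None,fx=3.6,fy=3.6,interpolation=cv2.INTER_CUBIC))
E
```

```text
scene head 6808 [578.7 -60.5] [437.  285.1] 88.57 0.1391
scene plate 1711 [569.6 -27.9] [157.6 148.6] 11.41 0.1589
scene swbox 1696 [ 650.5 -196.8] [306.8 125.5] 23.78 0.1066
knob 330 [ 0.5358 -0.0119  0.256 ] [0.558 0.006 0.279] 0.0019294360031351502
start 93 [ 0.5684 -0.1992  0.1262]
stop 82 [ 0.582  -0.2612  0.1362]
side head 6676 [602.8 -42.3] [305.1 440.6] 10.61 0.1399
side plate 1530 [570.9 -22.7] [137.8 150.2] 16.02 0.1601
side swbox 747 [ 601.6 -197.3] [265. 186.] 0.89 0.1066
knob 254 [ 0.5367 -0.0117  0.2577] [0.554 0.011 0.28 ] 0.0014533799095895205
start 50 [ 0.566  -0.2002  0.1265]
stop 51 [ 0.5787 -0.2569  0.1368]
```

View pics/scene0c.png

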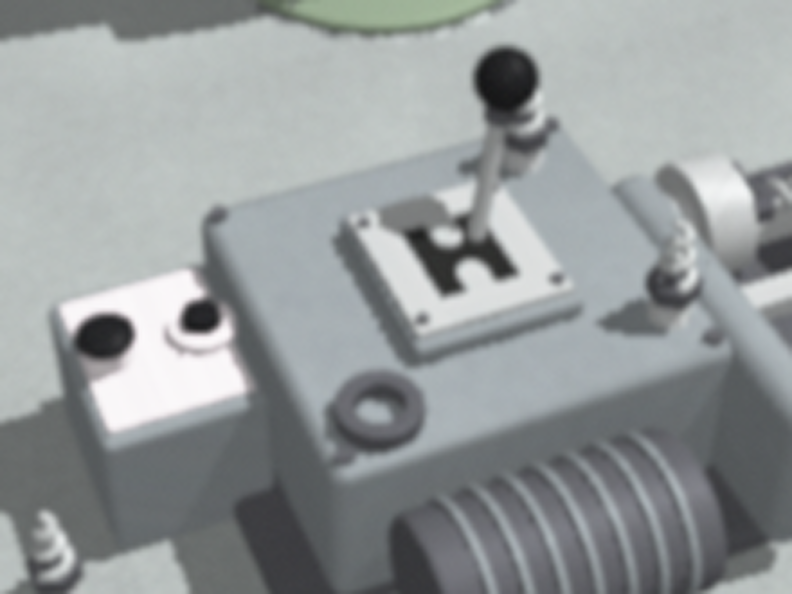

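View pics/side0c.png

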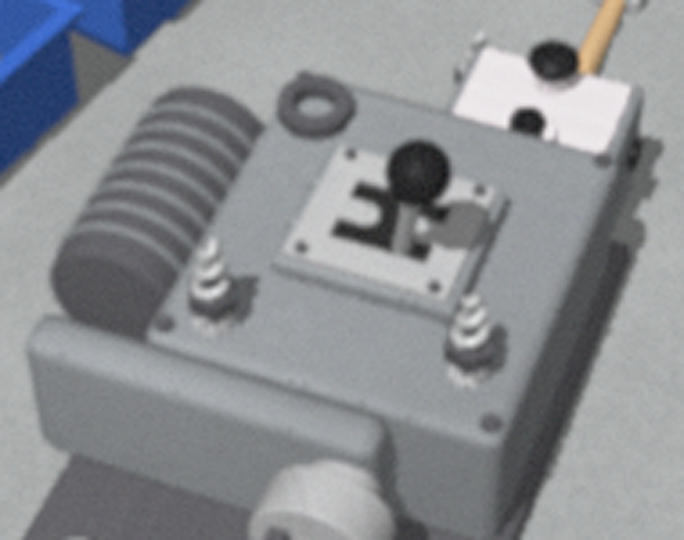

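```bash
python3 - <<'E'
from h import *
o={'scene':(200,180),'side':(210,170)}
for n,l in {'scene':[(363,221),(421,319),(557,279)],'side':[(350,153),(300,247),(434,287),(480,190)]}.items():
    T=np.load(f'f_{n}.npz')['T']
    W=np.array([ray(n,((u+.5)/3.6-.5+o[n][0],(v+.5)/3.6-.5+o[n][1]),T,.16)[:2] for u,v in l]);print(n,W.round(4).tolist())
    D=np.diff(W,axis=0);print(np.linalg.norm(D,axis=1),np.degrees(np.arctan2(D[:,1],D[:,0])))
    print('c', (W[0]+W[2])/2, (W[1]+W[3])/2 if len(W)>3 else '')
    # button centres
W={'scene':[('stop',(105,335),.136),('start',(201,316),.127)],'side':[('stop',(555,60),.137),('start',(528,122),.127)]}
for n in W:
    T=np.load(f'f_{n}.npz')['T']
    for t,(u,v),z in W[n]: print(n,t,ray(n,((u+.5)/3.6-.5+o[n][0],(v+.5)/3.6-.5+o[n][1]),T,z).round(4))
E
```

```text
scene [[0.5405, -0.098], [0.6297, -0.0778], [0.6101, 0.0083]]
[0.09140448 0.08835733] [ 12.72914662 102.80272153]
c [ 0.57532783 -0.0448024 ] 
side [[0.6314, -0.0789], [0.6108, 0.0072], [0.5222, -0.0131], [0.5426, -0.0995]]
[0.08857291 0.09086176 0.08874813] [ 103.47241986 -167.08461069  -76.73665511]
c [ 0.57683757 -0.04602391] [ 0.57670044 -0.04614655]
scene stop [ 0.589  -0.2605  0.136 ]
scene start [ 0.5735 -0.2029  0.127 ]
side stop [ 0.5761 -0.2542  0.137 ]
side start [ 0.5644 -0.1994  0.127 ]
```

>>> arm_command --moves '[{"y": -4,"gripper": -1},{"y": -9,"ry": 0.082,"gripper": -1},{"x": -5,"y": -9,"z": 9,"ry": 0.082,"gripper": -1},{"x": -7,"y": -9,"z": 12,"ry": 0.082,"gripper": -1},{"x": -9,"y": -9,"z": 15,"ry": 0.082,"gripper": -1}]'

```text
invalid input at $.moves[0]: expected keys rx, ry, rz, x, y, z, gripper
```

```bash
cat >> h.py <<'E'
C=np.array([.576,-.0455]);YAW=np.radians(13.0)
def to_l(p):
    d=np.array(p[:2])-C;c,s=np.cos(YAW),np.sin(YAW)
    return np.array([c*d[0]+s*d[1],-s*d[0]+c*d[1],p[2]])
def to_w(l):
    c,s=np.cos(YAW),np.sin(YAW)
    return np.array([C[0]+c*l[0]-s*l[1],C[1]+s*l[0]+c*l[1],l[2]])
def goto(l,w=None):
    st=bot.observe();M=R.from_euler('xyz',st['tool_rot']).as_matrix()
    t=to_w(l) if w is None else np.array(w)
    print('clock',st['clock'],'lathe',to_l(st['position']).round(4),'delta cm',((t-st['position'])@M*100).round(2),'rpy',st['tool_rot'].round(3),'F',st['force'].round(1),st['grip_width'].round(4))
E
python3 -c "
from h import *
print(to_l([.569,-.201,0]),to_l([.582,-.26,0]))
goto(0,w=[.53,-.2,.32])"
```

```text
[-0.04180048 -0.14993989  0.        ] [-0.04240578 -0.21035209  0.        ]Traceback (most recent call last):
  File "<string>", line 4, in <module>
    goto(0,w=[.53,-.2,.32])
    ~~~~^^^^^^^^^^^^^^^^^^^
  File "h.py", line 39, in goto
    print('clock',st['clock'],'lathe',to_l(st['position']).round(4),'delta cm',((t-st['position'])@M*100).round(2),'rpy',st['tool_rot'].round(3),'F',st['force'].round(1),st['grip_width'].round(4))
                                                                                                                                                                          ^^^^^^^^^^^^^^^^^^^^^^
AttributeError: 'float' object has no attribute 'round'
```

>>> arm_command --moves '[{"rx": 0,"ry": 0,"rz": 0,"x": 0,"y": -4,"z": 0,"gripper": -1},{"rx": 0,"ry": 0.082,"rz": 0,"x": 0,"y": -8,"z": 1,"gripper": -1},{"rx": 0,"ry": 0.082,"rz": 0,"x": -1,"y": -9,"z": 5,"gripper": -1},{"rx": 0,"ry": 0.082,"rz": 0,"x": -3,"y": -9,"z": 9,"gripper": -1},{"rx": 0,"ry": 0.082,"rz": 0,"x": -5,"y": -9,"z": 12,"gripper": -1}]'

```text
clock: 0.87
position: [0.2908, -0.5105, 0.322]
tool_rot: [-1.57, -0.001, -1.344]
force: [2.4, 0.4, -0.1]
grip_width: 0.0254
```

```bash
sed -i "s/st\['grip_width'\].round(4)/round(st['grip_width'],4)/" h.py
python3 -c "
from h import *
goto(0,w=[.53,-.2,.32])"
```

```text
clock 0.8667 lathe [-0.3825 -0.3889  0.322 ] delta cm [-24.89   0.19  30.28] rpy [-1.570e+00 -1.000e-03 -1.344e+00] F [ 2.4  0.4 -0.1] 0.0254
```

>>> arm_command --moves '[{"rx": 0,"ry": 0,"rz": 0,"x": -2,"y": 0,"z": 3,"gripper": -1},{"rx": 0,"ry": 0,"rz": 0,"x": -4.5,"y": 0,"z": 6,"gripper": -1},{"rx": 0,"ry": 0,"rz": 0,"x": -7,"y": 0,"z": 9,"gripper": -1},{"rx": 0,"ry": 0,"rz": 0,"x": -9.5,"y": 0,"z": 12,"gripper": -1},{"rx": 0,"ry": 0,"rz": 0,"x": -12,"y": 0,"z": 15,"gripper": -1}]'

```text
clock: 1.28
position: [0.409, -0.359, 0.3215]
tool_rot: [-1.571, -0.0, -1.344]
force: [0.8, -0.2, -0.5]
grip_width: 0.0001
```

>>> arm_command --moves '[{"rx": 0,"ry": 0,"rz": 0,"x": -2.5,"y": 0,"z": 3,"gripper": -1},{"rx": 0,"ry": 0,"rz": 0,"x": -5,"y": 0,"z": 6,"gripper": -1},{"rx": 0,"ry": 0,"rz": 0,"x": -7.5,"y": 0,"z": 9,"gripper": -1},{"rx": 0,"ry": 0,"rz": 0,"x": -10,"y": 0,"z": 12,"gripper": -1},{"rx": 0,"ry": 0,"rz": 0,"x": -12,"y": 0,"z": 14,"gripper": -1}]'

```text
clock: 1.7
position: [0.5195, -0.2092, 0.3214]
tool_rot: [-1.57, 0.0, -1.342]
force: [-0.2, -0.9, -0.2]
grip_width: 0.0004
```

```bash
cat > look.py <<'E'
from h import *
import sys
tag=sys.argv[1]
T=T_of('wrist');im,d=bot.grab_frame('wrist')
np.savez(f'f_wrist{tag}.npz',im=im,d=d,T=T)
v=im[:,:,::-1].copy()
for l,c in [((0,0,.16),(0,0,255)),((-.042,-.150,.127),(0,255,0)),((-.042,-.210,.138),(255,0,0))]:
    p=proj('wrist',to_w(l),T)[0]
    try: cv2.drawMarker(v,tuple(int(x) for x in p),c,0,12,1)
    except Exception: pass
cv2.imwrite(f'pics/wrist{tag}.png',v)
for t in ['start_button_top','stop_top','gear_knob']:
    for r in bot.masks_of(t,'wrist')[:2]:
        P,_=cloud('wrist',d,T,r['mask'])
        if len(P): print(t,round(r['p'],2),np.round(r['box']),len(P),np.median(P,0).round(4),to_l(np.median(P,0)).round(4))
goto((-.072,.042,.34))
E
python3 look.py 1
```

```text
start_button_top 0.93 [312. 136. 343. 171.] 826 [ 0.5672 -0.2024  0.1269] [-0.0439 -0.1509  0.1269]
stop_top 0.79 [380. 133. 427. 181.] 1763 [ 0.5811 -0.2597  0.1352] [-0.0432 -0.2099  0.1352]
gear_knob 0.94 [  0. 110. 106. 182.] 2313 [ 0.5492 -0.0256  0.2101] [-0.0216  0.0254  0.2101]
gear_knob 0.43 [380. 134. 426. 185.] 1739 [ 0.5811 -0.2596  0.1352] [-0.0432 -0.2097  0.1352]
clock 1.9 lathe [-0.0941 -0.149   0.3212] delta cm [-19.1   -1.88   2.23] rpy [-1.571 -0.    -1.343] F [-0.1 -0.1 -0.2] 0.0002
```

View pics/wrist1.png

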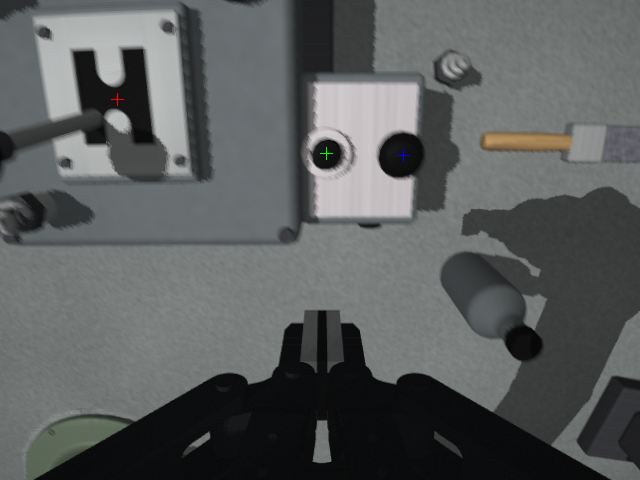

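>>> arm_command --moves '[{"rx": 0,"ry": 0,"rz": 0,"x": -3.8,"y": -1,"z": 0,"gripper": -1},{"rx": 0,"ry": 0,"rz": 0,"x": -7.6,"y": -1,"z": 0,"gripper": -1},{"rx": 0,"ry": 0,"rz": 0,"x": -11.4,"y": -1,"z": 0.5,"gripper": -1},{"rx": 0,"ry": 0,"rz": 0,"x": -15.2,"y": -1,"z": 0.5,"gripper": -1},{"rx": 0,"ry": 0,"rz": 0,"x": -19.1,"y": -1,"z": 0.5,"gripper": -1}]'

```text
clock: 2.32
position: [0.4788, -0.025, 0.3315]
tool_rot: [-1.571, -0.001, -1.347]
force: [1.2, 1.2, -0.4]
grip_width: 0.0002
```

>>> arm_command --moves '[{"rx": 0,"ry": 0,"rz": 0,"x": 0,"y": 0,"z": 0,"gripper": -1}]'

```text
clock: 2.4
position: [0.4782, -0.0197, 0.3319]
tool_rot: [-1.57, 0.001, -1.339]
force: [-0.2, 1.0, 0.0]
grip_width: -0.0003
```

```bash
python3 look.py 2; python3 - <<'E'
from h import *
f=np.load('f_wrist2.npz');P,uv=cloud('wrist',f['d'],f['T'])
q=P[(P[:,2]>.225)&(P[:,2]<.3)&(np.linalg.norm(P[:,:2]-[.536,-.0118],axis=1)<.035)]
from scipy.optimize import least_squares
r=least_squares(lambda c:np.linalg.norm(q-c,axis=1)-.02,q.mean(0)-[0,0,.01],loss='soft_l1',f_scale=.002)
print('knob',len(q),r.x.round(4),to_l(r.x).round(4),np.abs(r.fun).mean())
goto((-.085,.042,.238))
E
```

```text
start_button_top 0.64 [537. 144. 566. 174.] 773 [ 0.5666 -0.1995  0.1268] [-0.0438 -0.1479  0.1268]
stop_top 0.73 [601. 141. 639. 187.] 1414 [ 0.5791 -0.2551  0.135 ] [-0.0442 -0.205   0.135 ]
gear_knob 0.65 [295. 115. 372. 197.] 4903 [ 0.5381 -0.0112  0.2722] [-0.0293  0.0419  0.2722]
clock 2.6 lathe [-0.0897  0.04    0.3314] delta cm [-0.21 -0.86  1.77] rpy [-1.571e+00 -1.000e-03 -1.346e+00] F [0.  0.3 0.1] 0.0004
knob 4712 [ 0.5353 -0.0111  0.2576] [-0.0319  0.0426  0.2576] 0.0003541066442989422
clock 2.6 lathe [-0.0897  0.04    0.3314] delta cm [-0.21  9.34  0.47] rpy [-1.571e+00 -1.000e-03 -1.346e+00] F [0.  0.3 0.1] 0.0004
```

View pics/wrist2.png

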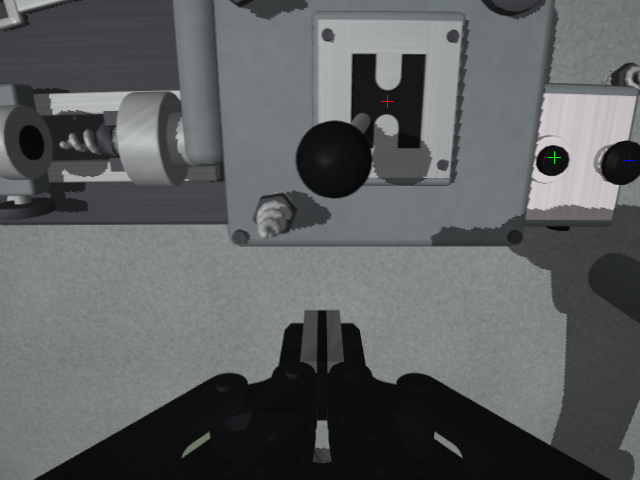

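>>> arm_command --moves '[{"rx": 0,"ry": 0,"rz": 0,"x": -0.2,"y": 3,"z": 0,"gripper": -1},{"rx": 0,"ry": 0,"rz": 0,"x": -0.2,"y": 6,"z": 0,"gripper": -1},{"rx": 0,"ry": 0,"rz": 0,"x": -0.2,"y": 9.3,"z": 0,"gripper": -1},{"rx": 0,"ry": 0,"rz": 0,"x": -0.2,"y": 9.3,"z": 1,"gripper": -1},{"rx": 0,"ry": 0,"rz": 0,"x": -0.2,"y": 9.3,"z": 2,"gripper": -1}]'

```text
clock: 3.02
position: [0.499, -0.0198, 0.238]
tool_rot: [-1.573, 0.0, -1.346]
force: [0.8, -0.3, 1.2]
grip_width: -0.0003
```

```bash
cat > knob.py <<'E'
from h import *
from scipy.optimize import least_squares
import sys
T=T_of('wrist');im,d=bot.grab_frame('wrist')
if len(sys.argv)>1: cv2.imwrite(f'pics/k{sys.argv[1]}.png',im[:,:,::-1])
r=[x for x in bot.masks_of('gear_knob','wrist')]
best=None
for x in r:
    P,_=cloud('wrist',d,T,cv2.erode(x['mask'].astype(np.uint8),np.ones((3,3)))>0)
    P=P[(P[:,2]>.235)&(P[:,2]<.29)]
    if len(P)<150: continue
    s=least_squares(lambda c:np.linalg.norm(P-c,axis=1)-.02,np.median(P,0)-[0,0,.01],loss='soft_l1',f_scale=.001)
    l=to_l(s.x);f=np.arcsin(l[0]/.185)
    print('knob p',round(x['p'],2),len(P),l.round(4),'res',np.abs(s.fun).mean().round(5),'f',f.round(3),'c',np.arcsin(-l[1]/.185/np.cos(f)).round(3),'z exp',(.08+np.sqrt(.185**2-l[0]**2-l[1]**2)).round(4))
goto((-.031,.042,.238))
E
python3 knob.py a
```

```text
knob p 0.78 11867 [-0.032   0.0427  0.2575] res 0.00036 f -0.174 c -0.237 z exp 0.2571
clock 3.1167 lathe [-0.0669  0.0429  0.2397] delta cm [0.09 0.18 3.59] rpy [-1.569  0.    -1.345] F [-0.7  0.2 -0.8] -0.0002
```

View pics/ka.png

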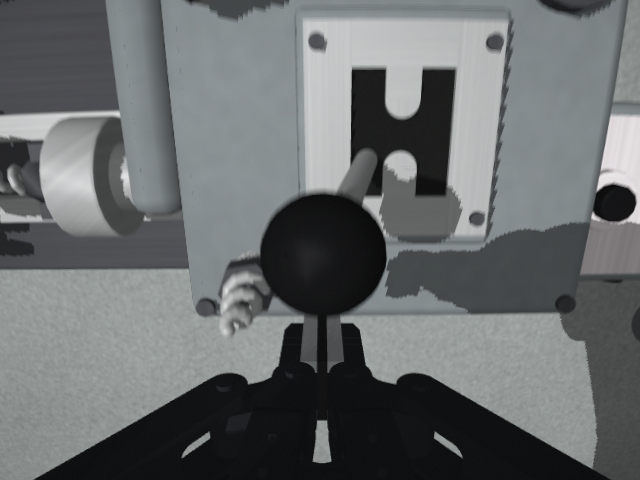

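>>> arm_command --moves '[{"rx": 0,"ry": 0,"rz": 0,"x": 0,"y": 0.2,"z": 0.6,"gripper": -1},{"rx": 0,"ry": 0,"rz": 0,"x": 0,"y": 0.2,"z": 1.2,"gripper": -1},{"rx": 0,"ry": 0,"rz": 0,"x": 0,"y": 0.2,"z": 1.8,"gripper": -1},{"rx": 0,"ry": 0,"rz": 0,"x": 0,"y": 0.2,"z": 2.3,"gripper": -1},{"rx": 0,"ry": 0,"rz": 0,"x": 0,"y": 0.2,"z": 2.7,"gripper": -1}]'

```text
clock: 3.53
position: [0.5256, -0.0124, 0.2366]
tool_rot: [-1.571, -0.0, -1.344]
force: [-3.1, -0.8, 3.4]
grip_width: -0.0002
```

```bash
python3 knob.py
```

```text
knob p 0.7 11946 [-0.0137  0.0434  0.2596] res 0.00035 f -0.074 c -0.237 z exp 0.2593
clock 3.6333 lathe [-0.0417  0.0437  0.2364] delta cm [ 0.17 -0.16  1.07] rpy [-1.571  0.    -1.344] F [-1.5 -1.3  1.2] 0.0001
```

>>> arm_command --moves '[{"rx": 0,"ry": 0,"rz": 0,"x": 0,"y": 0,"z": 0.5,"gripper": -1},{"rx": 0,"ry": 0,"rz": 0,"x": 0,"y": 0,"z": 1.0,"gripper": -1},{"rx": 0,"ry": 0,"rz": 0,"x": 0,"y": 0,"z": 1.35,"gripper": -1},{"rx": 0,"ry": 0,"rz": 0,"x": 0,"y": 0,"z": 1.35,"gripper": -1}]'

```text
clock: 3.97
position: [0.5388, -0.0093, 0.2363]
tool_rot: [-1.57, 0.0, -1.344]
force: [-1.6, -0.8, 0.6]
grip_width: 0.0001
```

```bash
python3 knob.py
```

```text
knob p 0.68 12271 [0.0005 0.0435 0.2601] res 0.00035 f 0.003 c -0.237 z exp 0.2598
clock 4.0667 lathe [-0.0287  0.0436  0.2362] delta cm [ 0.16 -0.18 -0.23] rpy [-1.571  0.    -1.344] F [-0.9 -0.   1.1] -0.0003
```

>>> arm_command --moves '[{"rx": 0,"ry": 0,"rz": 0,"x": 0,"y": 0,"z": -2,"gripper": -1},{"rx": 0,"ry": 0,"rz": 0,"x": -2.5,"y": 0,"z": -2.5,"gripper": -1},{"rx": 0,"ry": 0,"rz": 0,"x": -5.5,"y": 0,"z": -2,"gripper": -1},{"rx": 0,"ry": 0,"rz": 0,"x": -5.5,"y": 0,"z": 1,"gripper": -1},{"rx": 0,"ry": 0,"rz": 0,"x": -5.5,"y": 0,"z": 2.9,"gripper": -1}]'

```text
clock: 4.48
position: [0.5552, 0.0526, 0.2369]
tool_rot: [-1.569, 0.0, -1.342]
force: [-0.2, -0.6, 0.7]
grip_width: 0.0003
```

```bash
python3 knob.py b
```

```text
knob p 0.67 9695 [0.0004 0.0434 0.2601] res 0.0004 f 0.002 c -0.237 z exp 0.2598
clock 4.5833 lathe [0.0024 0.0993 0.2361] delta cm [ 5.73 -0.2  -3.35] rpy [-1.569e+00  1.000e-03 -1.343e+00] F [ 0.3 -0.6 -0.1] -0.0
```

View pics/kb.png

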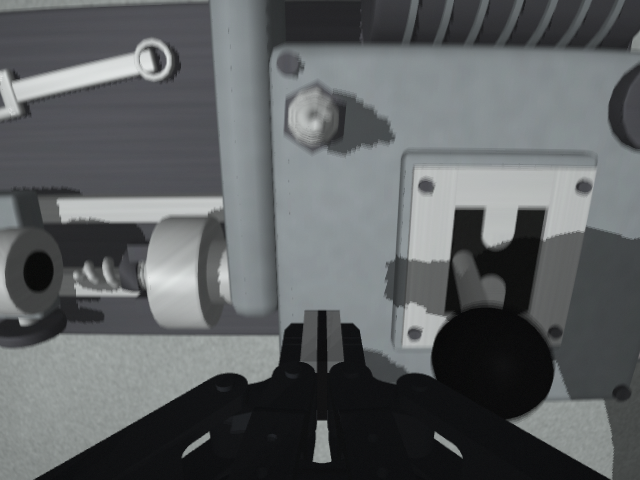

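>>> arm_command --moves '[{"rx": 0,"ry": 0,"rz": 0,"x": 1.4,"y": 0,"z": -0.2,"gripper": -1},{"rx": 0,"ry": 0,"rz": 0,"x": 2.2,"y": 0,"z": -0.2,"gripper": -1},{"rx": 0,"ry": 0,"rz": 0,"x": 2.9,"y": 0,"z": -0.2,"gripper": -1},{"rx": 0,"ry": 0,"rz": 0,"x": 3.6,"y": 0,"z": -0.2,"gripper": -1},{"rx": 0,"ry": 0,"rz": 0,"x": 4.2,"y": 0,"z": -0.2,"gripper": -1}]'

```text
clock: 5.0
position: [0.5622, 0.0094, 0.2376]
tool_rot: [-1.568, 0.0, -1.344]
force: [-2.8, 7.0, 20.6]
grip_width: -0.0005
```

```bash
python3 knob.py
```

```text
knob p 0.76 7445 [0.0006 0.0241 0.2635] res 0.00038 f 0.003 c -0.13 z exp 0.2634
clock 5.1 lathe [-0.001   0.0557  0.2377] delta cm [ 1.37 -0.04 -2.99] rpy [-1.568 -0.    -1.345] F [-0.9 -0.4 12.4] -0.0002
```

>>> arm_command --moves '[{"rx": 0,"ry": 0,"rz": 0,"x": -0.5,"y": -0.4,"z": 0,"gripper": -1},{"rx": 0,"ry": 0,"rz": 0,"x": -0.5,"y": -1.5,"z": 0,"gripper": -1},{"rx": 0,"ry": 0,"rz": 0,"x": 0.2,"y": -1.5,"z": 0,"gripper": -1},{"rx": 0,"ry": 0,"rz": 0,"x": 0.8,"y": -1.5,"z": 0,"gripper": -1},{"rx": 0,"ry": 0,"rz": 0,"x": 1.4,"y": -1.5,"z": 0,"gripper": -1}]'

```text
clock: 5.52
position: [0.5649, -0.0051, 0.2515]
tool_rot: [-1.57, 0.0, -1.344]
force: [0.2, 2.4, 3.3]
grip_width: 0.0001
```

```bash
python3 knob.py
```

```text
knob p 0.65 8238 [0.0007 0.0094 0.2648] res 0.00038 f 0.004 c -0.051 z exp 0.2648
clock 5.6167 lathe [-0.0021  0.041   0.251 ] delta cm [-0.1   1.3  -2.89] rpy [-1.571 -0.    -1.346] F [0.1 0.1 0.4] 0.0
```

Good; the knob is half-way across. It needs about 4.9 cm more.

>>> arm_command --moves '[{"rx": 0,"ry": 0,"rz": 0,"x": 0.7,"y": 0,"z": 0.2,"gripper": -1},{"rx": 0,"ry": 0,"rz": 0,"x": 1.4,"y": 0,"z": 0.2,"gripper": -1},{"rx": 0,"ry": 0,"rz": 0,"x": 2.1,"y": 0,"z": 0.2,"gripper": -1},{"rx": 0,"ry": 0,"rz": 0,"x": 2.8,"y": 0,"z": 0.2,"gripper": -1},{"rx": 0,"ry": 0,"rz": 0,"x": 3.4,"y": 0,"z": 0.2,"gripper": -1}]'

```text
clock: 6.03
position: [0.5744, -0.0381, 0.2512]
tool_rot: [-1.571, -0.0, -1.344]
force: [-1.3, 2.7, -0.5]
grip_width: -0.0
```

```bash
python3 knob.py
```

```text
knob p 0.93 7995 [ 0.001  -0.0249  0.263 ] res 0.00043 f 0.005 c 0.135 z exp 0.2633
clock 6.1333 lathe [-1.000e-04  7.000e-03  2.511e-01] delta cm [-3.49  1.31 -3.1 ] rpy [-1.571e+00 -1.000e-03 -1.346e+00] F [-0.7  0.5 -0.9] 0.0001
```

>>> arm_command --moves '[{"rx": 0,"ry": 0,"rz": 0,"x": 0.6,"y": 0.4,"z": 0,"gripper": -1},{"rx": 0,"ry": 0,"rz": 0,"x": 1.1,"y": 0.4,"z": 0,"gripper": -1},{"rx": 0,"ry": 0,"rz": 0,"x": 1.6,"y": 0.4,"z": 0,"gripper": -1},{"rx": 0,"ry": 0,"rz": 0,"x": 1.6,"y": 0.4,"z": 0,"gripper": -1}]'

```text
clock: 6.47
position: [0.5778, -0.0539, 0.247]
tool_rot: [-1.571, -0.0, -1.345]
force: [0.5, -0.3, 0.3]
grip_width: 0.0003
```

```bash
python3 knob.py
```

```text
knob p 0.87 8052 [ 0.001  -0.0414  0.2598] res 0.00047 f 0.006 c 0.226 z exp 0.2603
clock 6.5667 lathe [ 1.000e-04 -7.800e-03  2.473e-01] delta cm [-4.98  0.93 -3.11] rpy [-1.571 -0.    -1.345] F [-1.1  0.5 -0.5] 0.0001
```

>>> arm_command --moves '[{"rx": 0,"ry": 0,"rz": 0,"x": -1.2,"y": 0,"z": 0,"gripper": -1},{"rx": 0,"ry": 0,"rz": 0,"x": -1.2,"y": 0.6,"z": -3.5,"gripper": -1},{"rx": 0,"ry": 0,"rz": 0,"x": -0.5,"y": 0.6,"z": -4.8,"gripper": -1},{"rx": 0,"ry": 0,"rz": 0,"x": 3.4,"y": 0.6,"z": -4.8,"gripper": -1},{"rx": 0,"ry": 0,"rz": 0,"x": 3.4,"y": 0.6,"z": -3.6,"gripper": -1}]'

```text
clock: 6.98
position: [0.5492, -0.0997, 0.2418]
tool_rot: [-1.572, -0.003, -1.349]
force: [-0.1, -2.1, -1.3]
grip_width: -0.0001
```

```bash
python3 knob.py c
```

```text
knob p 0.61 11713 [ 0.001  -0.0414  0.2598] res 0.00035 f 0.005 c 0.226 z exp 0.2603
clock 7.0833 lathe [-0.035  -0.0417  0.2415] delta cm [-8.37  0.35  0.39] rpy [-1.57  -0.    -1.345] F [-0.3  1.2  0.7] -0.0005
```

View pics/kc.png

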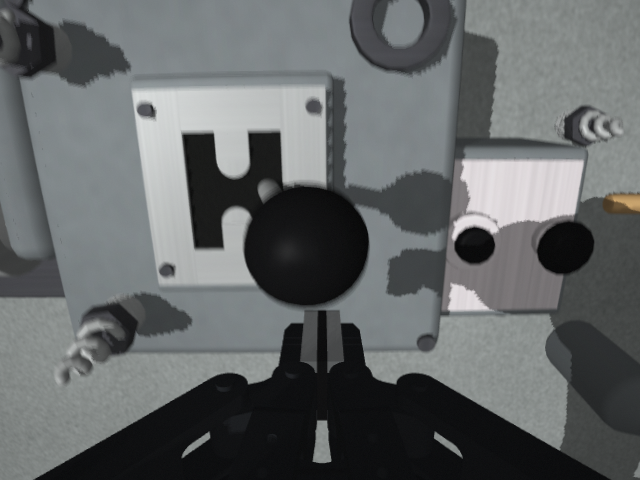

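>>> arm_command --moves '[{"rx": 0,"ry": 0,"rz": 0,"x": 0,"y": 0,"z": 0.8,"gripper": -1},{"rx": 0,"ry": 0,"rz": 0,"x": 0,"y": 0,"z": 1.6,"gripper": -1},{"rx": 0,"ry": 0,"rz": 0,"x": 0,"y": 0,"z": 2.4,"gripper": -1},{"rx": 0,"ry": 0,"rz": 0,"x": 0,"y": 0,"z": 3.2,"gripper": -1},{"rx": 0,"ry": 0,"rz": 0,"x": 0,"y": 0,"z": 3.8,"gripper": -1}]'

```text
clock: 7.5
position: [0.5882, -0.0844, 0.2411]
tool_rot: [-1.571, 0.0, -1.343]
force: [-2.9, -0.4, -0.8]
grip_width: 0.0003
```

```bash
python3 knob.py
```

```text
knob p 0.69 10781 [ 0.0311 -0.0406  0.2572] res 0.00036 f 0.169 c 0.225 z exp 0.2578
clock 7.6 lathe [ 0.0032 -0.0407  0.2409] delta cm [-8.27  0.3  -3.41] rpy [-1.571e+00  1.000e-03 -1.343e+00] F [-0.9 -0.1  1. ] -0.0
```

>>> arm_command --moves '[{"rx": 0,"ry": 0,"rz": 0,"x": 0,"y": 0,"z": 0.8,"gripper": -1},{"rx": 0,"ry": 0,"rz": 0,"x": 0,"y": 0,"z": 1.5,"gripper": -1},{"rx": 0,"ry": 0,"rz": 0,"x": 0,"y": 0,"z": 2.0,"gripper": -1},{"rx": 0,"ry": 0,"rz": 0,"x": 0,"y": 0,"z": 2.2,"gripper": -1},{"rx": 0,"ry": 0,"rz": 0,"x": 0,"y": 0,"z": 2.2,"gripper": -1}]'

```text
clock: 8.02
position: [0.6092, -0.0803, 0.2411]
tool_rot: [-1.571, 0.0, -1.344]
force: [-1.5, -0.2, -0.8]
grip_width: -0.0
```

```bash
python3 knob.py
```

```text
knob p 0.59 10006 [ 0.0533 -0.0394  0.2521] res 0.00036 f 0.292 c 0.224 z exp 0.2527
clock 8.1167 lathe [ 0.0242 -0.0414  0.2413] delta cm [-8.34  0.33 -5.52] rpy [-1.571 -0.    -1.344] F [-1.1 -0.2 -1. ] 0.0003
```

>>> arm_command --moves '[{"rx": 0,"ry": 0,"rz": 0,"x": 0,"y": 0,"z": 0.1,"gripper": -1},{"rx": 0,"ry": 0,"rz": 0,"x": 0,"y": 0,"z": 0.15,"gripper": -1},{"rx": 0,"ry": 0,"rz": 0,"x": 0,"y": 0,"z": 0.15,"gripper": -1}]'

```text
clock: 8.37
position: [0.6102, -0.0802, 0.2413]
tool_rot: [-1.571, -0.0, -1.344]
force: [-2.2, -0.3, -1.4]
grip_width: -0.0001
```

>>> arm_command --moves '[{"rx": 0,"ry": 0,"rz": 0,"x": 0,"y": 0,"z": -2,"gripper": -1},{"rx": 0,"ry": 0,"rz": 0,"x": 0,"y": -2,"z": -5,"gripper": -1},{"rx": 0,"ry": 0,"rz": 0,"x": 2,"y": -4,"z": -7,"gripper": -1},{"rx": 0,"ry": 0,"rz": 0,"x": 6,"y": -4,"z": -7,"gripper": -1},{"rx": 0,"ry": 0,"rz": 0,"x": 8,"y": -4,"z": -7,"gripper": -1}]'

```text
clock: 8.78
position: [0.5603, -0.1778, 0.2835]
tool_rot: [-1.568, -0.003, -1.346]
force: [0.2, -0.7, -0.8]
grip_width: -0.0
```

```bash
python3 knob.py; python3 look.py 3;python3 -c "
from h import *
goto((-.043,-.150,.15))"
```

```text
knob p 0.95 8577 [ 0.0543 -0.0394  0.252 ] res 0.00044 f 0.298 c 0.225 z exp 0.2524
clock 8.8833 lathe [-0.0451 -0.1255  0.2817] delta cm [-16.76   4.34   1.32] rpy [-1.57  -0.002 -1.349] F [-0.2  0.8 -0.4] -0.0
start_button_top 0.81 [339. 205. 372. 238.] 900 [ 0.5676 -0.2013  0.1269] [-0.0432 -0.15    0.1269]
stop_top 0.58 [412. 199. 463. 252.] 1943 [ 0.5818 -0.2585  0.135 ] [-0.0423 -0.2088  0.135 ]
stop_top 0.42 [  1.   0. 462. 320.] 121857 [ 0.5898 -0.089   0.1401] [ 0.0037 -0.0455  0.1401]
gear_knob 0.78 [ 49.  13. 162. 144.] 9823 [ 0.6373 -0.0774  0.2657] [ 0.0526 -0.0449  0.2657]
clock 9.0833 lathe [-0.0439 -0.1204  0.2814] delta cm [-16.25  -5.86  -2.79] rpy [-1.57   0.    -1.343] F [ 0.4  1.2 -0. ] 0.0003
clock 9.0833 lathe [-0.0439 -0.1204  0.2814] delta cm [ 2.96 13.14  0.08] rpy [-1.57   0.    -1.343] F [ 0.4  1.2 -0. ] 0.0003
```

View pics/wrist3.png

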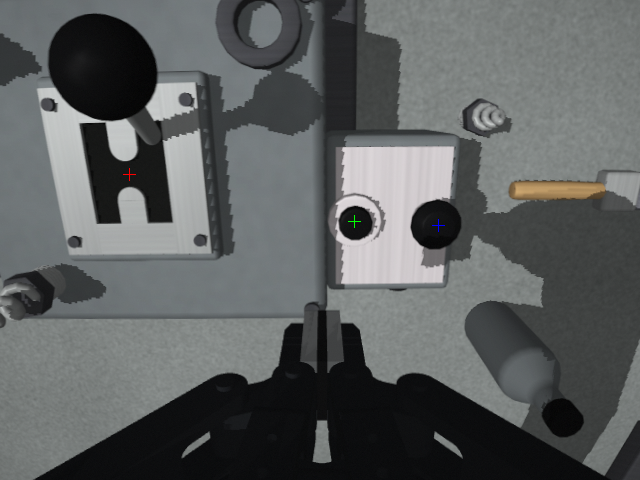

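>>> arm_command --moves '[{"rx": 0,"ry": 0,"rz": 0,"x": 3.1,"y": 1,"z": 0.1,"gripper": -1},{"rx": 0,"ry": 0,"rz": 0,"x": 3.1,"y": 4,"z": 0.1,"gripper": -1},{"rx": 0,"ry": 0,"rz": 0,"x": 3.1,"y": 8,"z": 0.1,"gripper": -1},{"rx": 0,"ry": 0,"rz": 0,"x": 3.1,"y": 12,"z": 0.1,"gripper": -1},{"rx": 0,"ry": 0,"rz": 0,"x": 3.1,"y": 14,"z": 0.1,"gripper": -1}]'

```text
clock: 9.5
position: [0.5665, -0.2021, 0.1373]
tool_rot: [-1.574, 0.002, -1.342]
force: [0.2, 0.5, -0.7]
grip_width: -0.0002
```

```bash
python3 knob.py d;python3 -c "
from h import *
goto((-.043,-.152,.121))"
```

```text
clock 9.6 lathe [-0.0445 -0.1504  0.1382] delta cm [-19.27  -9.93   1.34] rpy [-1.575  0.003 -1.342] F [-0.5  0.1  0.7] 0.0003
clock 9.6 lathe [-0.0445 -0.1504  0.1382] delta cm [0.16 1.71 0.16] rpy [-1.575  0.003 -1.342] F [-0.5  0.1  0.7] 0.0003
```

View pics/kd.png

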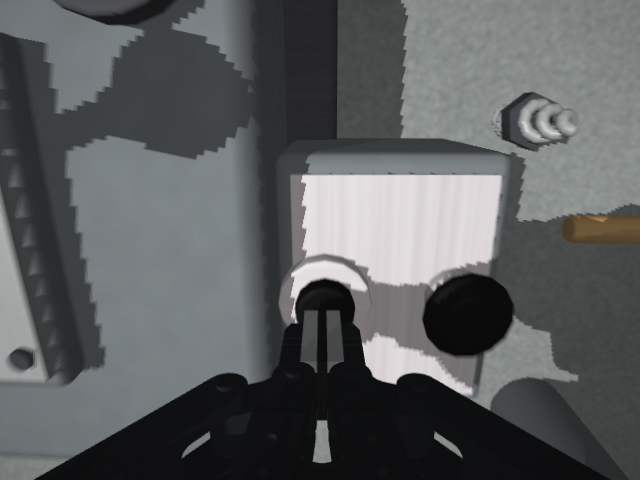

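>>> arm_command --moves '[{"rx": 0,"ry": 0,"rz": 0,"x": 0.1,"y": 0.6,"z": 0.2,"gripper": -1},{"rx": 0,"ry": 0,"rz": 0,"x": 0.1,"y": 1.1,"z": 0.2,"gripper": -1},{"rx": 0,"ry": 0,"rz": 0,"x": 0.1,"y": 1.4,"z": 0.2,"gripper": -1},{"rx": 0,"ry": 0,"rz": 0,"x": 0.1,"y": 1.6,"z": 0.2,"gripper": -1},{"rx": 0,"ry": 0,"rz": 0,"x": 0.1,"y": 1.6,"z": 0.2,"gripper": -1}]'

```text
clock: 10.02
position: [0.5708, -0.2042, 0.1259]
tool_rot: [-1.569, -0.001, -1.344]
force: [1.3, 0.1, 1.6]
grip_width: 0.0001
```

>>> arm_command --moves '[{"rx": 0,"ry": 0,"rz": 0,"x": 0,"y": 0.2,"z": 0,"gripper": -1},{"rx": 0,"ry": 0,"rz": 0,"x": 0,"y": 0.4,"z": 0,"gripper": -1},{"rx": 0,"ry": 0,"rz": 0,"x": 0,"y": 0.5,"z": 0,"gripper": -1},{"rx": 0,"ry": 0,"rz": 0,"x": 0,"y": 0.5,"z": 0,"gripper": -1}]'

```text
clock: 10.35
position: [0.5708, -0.2043, 0.121]
tool_rot: [-1.57, -0.001, -1.344]
force: [-0.0, 2.1, 10.4]
grip_width: -0.0002
```

>>> arm_command --moves '[{"rx": 0,"ry": 0,"rz": 0,"x": 0,"y": 0.05,"z": 0,"gripper": -1},{"rx": 0,"ry": 0,"rz": 0,"x": 0,"y": 0.1,"z": 0,"gripper": -1}]'

```text
clock: 10.52
position: [0.5709, -0.2043, 0.1207]
tool_rot: [-1.569, -0.001, -1.344]
force: [-4.7, 3.0, 29.1]
grip_width: -0.0001
```

>>> arm_command --moves '[{"rx": 0,"ry": 0,"rz": 0,"x": 0,"y": -0.4,"z": 0,"gripper": -1},{"rx": 0,"ry": 0,"rz": 0,"x": 0,"y": -3,"z": 0,"gripper": -1},{"rx": 0,"ry": 0,"rz": 0,"x": 0,"y": -7,"z": -1,"gripper": -1},{"rx": 0,"ry": 0,"rz": 0,"x": 0,"y": -11,"z": -3,"gripper": -1},{"rx": 0,"ry": 0,"rz": 0,"x": 0,"y": -15,"z": -5,"gripper": -1}]'

```text
clock: 10.93
position: [0.5232, -0.2147, 0.265]
tool_rot: [-1.572, 0.001, -1.343]
force: [0.9, -0.5, 0.1]
grip_width: -0.0001
```

>>> arm_command --moves '[{"rx": 0,"ry": 0,"rz": 0,"x": 0,"y": -3,"z": 0,"gripper": -1},{"rx": 0,"ry": 0,"rz": 0,"x": 0,"y": -4,"z": 0,"gripper": -1},{"rx": 0,"ry": 0,"rz": 0,"x": 0,"y": -4,"z": 0,"gripper": -1}]'

```text
clock: 11.18
position: [0.5249, -0.2154, 0.3066]
tool_rot: [-1.567, -0.003, -1.345]
force: [-0.7, -0.4, 0.4]
grip_width: 0.0006
```

```bash
python3 look.py 4; python3 - <<'E'
from h import *
for n in ['wrist']:
    f=np.load('f_wrist4.npz');P,_=cloud('wrist',f['d'],f['T'])
    L=np.array([to_l(p) for p in P])
    for l,r in [((-.043,-.150),.009),((-.043,-.2095),.008)]:
        q=L[np.linalg.norm(L[:,:2]-l,axis=1)<r];print(l,len(q),np.median(q[:,2]).round(4))
im,d=bot.grab_frame('scene');cv2.imwrite('pics/scene9.png',im[:,:,::-1])
a=np.load('f_scene.npz')['im'].astype(int)
E
python3 knob.py
```

```text
start_button_top 0.79 [302. 146. 333. 178.] 848 [ 0.5672 -0.2022  0.1269] [-0.0438 -0.1507  0.1269]
stop_top 0.85 [371. 140. 420. 189.] 1882 [ 0.5811 -0.2596  0.1351] [-0.0432 -0.2098  0.1351]
stop_top 0.52 [  9.  13. 178. 188.] 17153 [ 0.5781 -0.0469  0.1599] [ 0.0018 -0.0019  0.1599]
gear_knob 0.75 [ 24.   0. 126.  78.] 2622 [ 0.6207 -0.0713  0.2328] [ 0.0377 -0.0352  0.2328]
clock 11.3833 lathe [-0.089  -0.1531  0.3024] delta cm [-19.51  -3.74   1.69] rpy [-1.573e+00  1.000e-03 -1.344e+00] F [ 0.6 -0.8 -0.2] 0.0004
(-0.043, -0.15) 418 0.1271
(-0.043, -0.2095) 353 0.1372
knob p 0.85 833 [ 0.0547 -0.0398  0.2524] res 0.00035 f 0.3 c 0.227 z exp 0.2522
clock 11.5333 lathe [-0.0888 -0.1532  0.3027] delta cm [-19.51   6.48   5.79] rpy [-1.572e+00  1.000e-03 -1.344e+00] F [-0.7  0.1  0. ] 0.0002
```

View pics/wrist4.png

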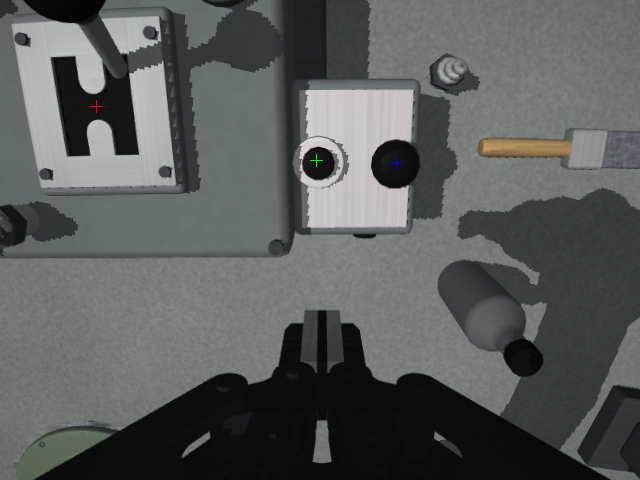

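View pics/scene9.png

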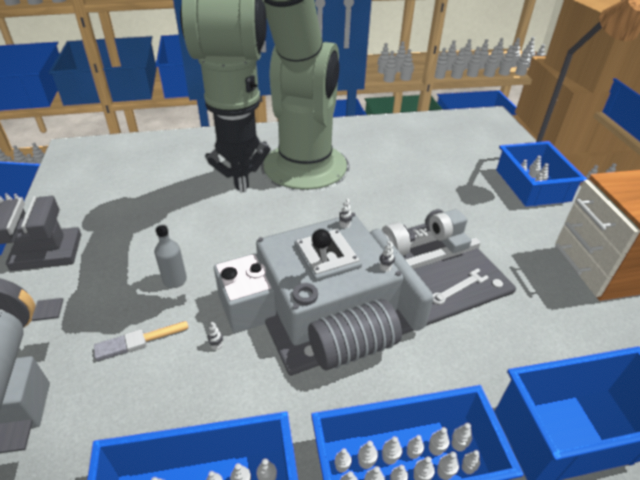

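The knob is in third, at f = 0.30. The start button is back up at 127 mm and the stop button is untouched. In the scene picture the nozzles, ring gauge, bottle, wrench and brush all stand where they were, and the arm is clear of everything.

```bash
python3 -c "
from workcell import bot
print(bot.job_done())"
```

```text
the job is handed in; nothing more can be done
None
```

The lever is fully home in third, the start button was then pressed to its stop and let up again, and the job is handed in. No verdict was reported.

**Lever:** I pushed the knob with the shut fingertips. It started part-way into second (gear_lever about -0.17 rad). I took it to neutral, across to the right, then forward. The last measurement gave gear_lever about 0.30 and gear_side about 0.23 rad.

**Start button:** I pressed it until it bottomed, with the fingertips at 120.7 mm and the force rising to 29 N. Afterwards its top measured 127.1 mm, so it is back up.

**Stop button:** It was not touched. Its top measured 137.2 mm against the nominal 138 mm.

**Loose things:** By eye, the final scene picture shows the nozzles, ring gauge, bottle, wrench and brush where they stood at the start. I did not measure their positions. The robot ended clear of everything, at about 11.5 s.

**Disagreements:**
- While crossing, the ball bore on a higher part of the finger and the tool saw about 20 N upwards, so I raised the tool about 14 mm. This stayed below the 60 N limit.
- The two fixed cameras' readings of the button positions differed by about 10 mm. The wrist camera settled it.

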